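Load a preserve pot into the spring-loaded dispenser

ROBOT

A 7-joint arm with a two-finger parallel gripper is mounted at the origin on a cart in front of the work surface, level with it; the furniture and walls round the work are solid. World frame = base frame: x ahead of the robot, y to its left, z up, the work surface at z = 0. Lengths are in m, angles in rad, forces in N, time in s.
With the tool pointing down it reaches from about 0.4 to 0.85 m from the base axis. Payload 4.4 kg.
Tool frame: the origin (TCP) lies between the finger pads; the fingertips stand 22 mm ahead of it and the grasp point (between the pads) lies 3 mm ahead of it; z points along the fingers, y is the line along which they close (so a half turn about z gives the same grasp; the last joint's range is limited). The gripper opens to 94 mm and grips with 3 to 60 N. Pads are 16 mm wide; open, the fingers measure 119 mm over their backs; the gripper's body (75 mm by 177 mm) begins 78 mm behind the grasp point.
Start: joints at [1.203, 0.628, 0.038, 1.517, -0.027, 0.996, -0.02], TCP at [0.193, -0.621, 0.227] pointing down, gripper open.
Joint ranges: [-3.06, 3.06], [-0.37, 2.12], [-1.25, 1.32], [0.18, 2.47], [-1.1, 4.24], [0.23, 1.98], [-2.94, 2.94]. Speed limits (rad/s): [2.57, 2.57, 3.14, 3.14, 3.14, 3.14, 3.14].

INTERFACE

Orientations are given as [roll, pitch, yaw] about the fixed x, y, z axes, in that order (R = Rz(yaw) Ry(pitch) Rx(roll)).
In Python, from workcell import status, camera, env gives the robot as it stands.
- The arm moves only by the tool jog_arm, never from a script. Its argument "rows" is a list of rows, each a list of 4 numbers: the shift along the tool's x, y, z in m, then the turn about the tool's z in degrees. A call has 1 to 5 rows; each row is the pose to reach, as a shift and turn from the pose commanded when the call began, along the tool's axes at that moment; what a row does not reach only later rows make up. A row lasts 1/12 s, in which the tool goes at most 41.7 mm and 7.16 degrees, less where a joint would pass 70% of its speed; a pose out of reach is approached as far as the arm can. A call with a gripper value outside its range is refused whole. "hand" is the finger opening in m, from 0 to 0.094, set as the call begins (left out, the last holds). The fingers move at their own pace and stop on an object; "grip_force" is the grip in N (left out, the last holds). Time passes only in rows, so rows that repeat a pose let the fingers close. It gives the time, the measured TCP pose, the force, the opening and the grip force at its end, in the units of the state.
- status.get_state(): the state, without advancing time (a new reading comes with each control period).
- camera(name): name is "scene" or "top" or "wrist"; returns a dict with "frame" (384x512x3 uint8, red, green, blue), "depth" (384x512 float32, m along the optical axis (not along the pixel's ray), 0 where there is no reading), "fx", "fy", "cx", "cy" (pixels), "view" (4x4, takes a point from world to camera coordinates); the wrist camera has in their place "mount" (4x4, takes a point from camera to tool coordinates, whose origin is the TCP and whose axes are the flange's). Camera axes: x right, y up, looking along -z (the intrinsics and any distortion apply to the point x, -y, -z); pixel columns grow to the right and rows downward; lengths in m; the calibration is good to about 2 mm. A picture is of the moment at which its call begins: read the wrist's pose just before it.
- env.job_done(): hands the job in; it is judged then, once.
The state is a dict: "time": time; "joint_positions": joint angles; "qd": joint speeds; "tau": joint torques, N m; "tcp_pos": TCP position; "tool_rot": TCP orientation; "contact_force": force on the tool from outside, world axes, zero at the start; "ft_torque": the same for the moment, N m; "grip_width": opening from 0.0 (shut) to 1.0 (fully open); "gripper_force": force on a finger pad.
Only numpy, scipy, OpenCV 4.12 (cv2) and the standard library are available. Lean on these libraries where they do the work, as an engineer would, in place of code of your own. Each camera call takes 0.05 s, during which the arm holds its last target. There are 200 camera calls.

TASK

Top up the spring-loaded pot dispenser: pick up the loose mini pot with the red lid, set it upright in the dispenser's mouth on top of the pot already there, and press it down against the spring until it snaps in under the four black catches and stays there when you let go. Leave the yellow-lidded pot where it stands.

Things in the scene. Friction and masses are not known exactly. Their poses are not given: they have to be found in the camera images.
- red_pot_mid (a point): Centre (23 mm above its underside) of the loose mini pot to load: an upright cylinder 54 mm across, 46 mm tall, flat red lid, foot tapered to 45 mm, dark red filling, paper band, 50 to 100 g; z along its axis. Set in the mouth it rests on the catches, its lid 20 to 30 mm above the rim; about 10 N pushes it past them. The large red-lidded jar and the pot in the dispenser are not meant.
- yellow_pot_mid (a point): Centre (23 mm above its underside) of a mini pot of the same shape and size with a yellow lid and amber filling: not wanted, leave it where it stands.
- mouth (a point): Centre of the dispenser's round mouth, at its rim, 150 mm above the counter; z up. A fixed steel stand: the smooth rim ring, 92 mm wide outside, narrows inside from 86 to 64 mm over 12 mm of depth; guide rods below. Four black spring catches stand in it at +-x and +-y, tips 38 mm apart, 29 mm below the rim; they yield outward and snap over a lid pushed 34 mm or more below the rim.
- platform (a joint): Sinking of the spring-loaded platform under the pile, in m: about 0 at the start, with one red-lidded pot on it (its lid 35 mm below the rim); about 0.044 when a second pot is held under the catches; 0.054 at its lower stop (the second lid then 43 mm below the rim). The spring pushes up with 1.5 N at 0 to 4.7 N at the stop.
Things that resemble listed ones, but are neither listed nor needed, are in the scene too. Leave any blue look-alike of the part that bears red_pot_mid alone.

How it is judged:
By the outcome, as a careful person would: the job done as asked, in the order asked, and still so for the second after the job is handed in, with the robot touching nothing.
It also fails if it takes over 45 s, if anything falls off the work surface, if the arm or the gripper's body presses on something with over 40 N, if the wrist force passes 120 N, or if a joint passes its speed limit or range.

## Working session

There is one attempt and no reset: what is moved stays moved. The work goes in short steps, Python scripts to look and compute and a tool call to move; the robot and the scene stay as the last step left them, time stands still between calls to the robot, and variables do not carry over. Pictures are saved under pics/ and viewed, at most 10 in all, crops included, and the job is handed in when it is done.

Besides the shell and the picture viewer there is one more tool, called after "Call:" in YAML: its name, and indented under it one key for each argument. jog_arm: Moves the arm, as the interface text tells. Its arguments: {"type":"object","properties":{"rows":{"type":"array"},"hand":{"type":"number"},"grip_force":{"type":"number"}},"required":["rows"]}

```bash
mkdir -p pics
cat > h.py <<'E'
import numpy as np, cv2
from workcell import status, camera, env
from scipy.spatial.transform import Rotation as R
def snap(n,save):
    s=status.get_state(); c=camera(n)
    T=np.eye(4)
    if n=="wrist":
        T[:3,:3]=R.from_euler('xyz',s['tool_rot']).as_matrix(); T[:3,3]=s['tcp_pos']
        M=T@np.array(c['mount'])
    else: M=np.linalg.inv(np.array(c['view']))
    c['M']=M
    cv2.imwrite(f'pics/{save}.png',c['frame'][:,:,::-1])
    np.savez(f'pics/{save}.npz',**{k:v for k,v in c.items()})
    return c
def load(save): return np.load(f'pics/{save}.npz')
def pt(c,u,v,d=None,z=None):
    r=np.array([(u-c['cx'])/c['fx'],-(v-c['cy'])/c['fy'],-1.])
    M=c['M']
    if z is not None: d=(z-M[2,3])/(M[:3,:3]@r)[2]
    if d is None: d=float(c['depth'][int(round(v)),int(round(u))])
    return M[:3,:3]@(r*d)+M[:3,3]
E
python3 - <<'E'
from h import *
for n in ('scene','top'):
    c=snap(n,n); print([k for k in c], c['M'].round(3))
s=status.get_state(); print(s)
a=cv2.imread('pics/scene.png');b=cv2.imread('pics/top.png')
cv2.imwrite('pics/top1.png',cv2.resize(b,(800,600)));cv2.imwrite('pics/scene1.png',cv2.resize(a,(800,600)))
E
```

```text
['frame', 'depth', 'fx', 'fy', 'cx', 'cy', 'view', 'M'] [[-0.465  0.475 -0.747 -0.177]
 [-0.885 -0.239  0.399  0.474]
 [ 0.011  0.847  0.532  0.645]
 [ 0.     0.     0.     1.   ]]
['frame', 'depth', 'fx', 'fy', 'cx', 'cy', 'view', 'M'] [[ 0.01   0.995 -0.103  0.458]
 [-1.     0.007 -0.026  0.068]
 [-0.026  0.103  0.994  1.262]
 [ 0.     0.     0.     1.   ]]
{'time': 0.1, 'joint_positions': array([ 1.20319112,  0.62923653,  0.03848991,  1.51822386, -0.02701606,
        0.99627193, -0.02001352]), 'qd': array([ 1.05160065e-03, -3.85781558e-03,  4.21440040e-04, -1.27130769e-03,
       -4.17110891e-04, -2.23698425e-04, -4.07467532e-05]), 'tau': array([ 3.00922853e-03, -5.50790763e+01,  1.14735346e+00, -1.87119305e+01,
       -5.22081926e-02,  1.91378879e-02,  8.59330817e-05]), 'tcp_pos': array([ 0.19306101, -0.62011198,  0.22667206]), 'tool_rot': array([-3.13997237e+00,  2.71328478e-05,  3.01747451e-01]), 'contact_force': array([ 0.50577696, -0.47720958,  0.12146646]), 'ft_torque': array([ 0.0342797 , -0.00984812, -0.01675344]), 'gripper_force': 0.0, 'grip_width': 1.000645959255501}
```

View pics/top1.png

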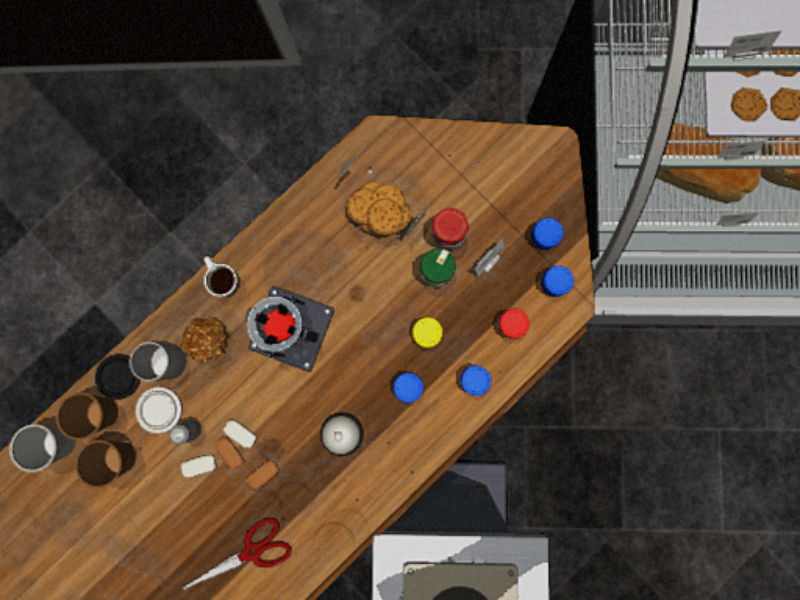

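View pics/scene1.png

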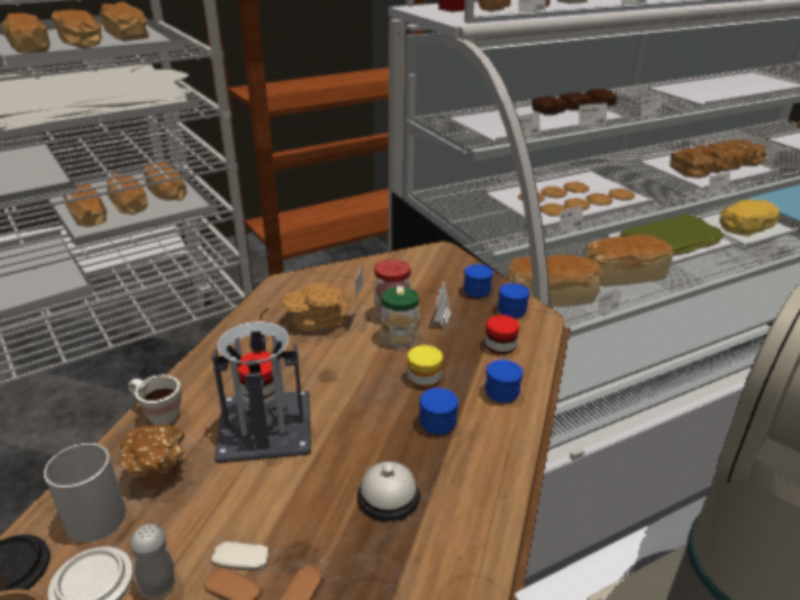

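Top view (800 px wide). Red candidates: small pot (514,323), large jar (450,226), dispenser pot (278,325). Blue look-alikes are at (547,233), (558,280), (476,380) and (408,387). I choose (514,323), a small flat red lid standing loose, and will check it in a crop.

Run:
```python
from h import *
c=load('top'); k=.64
for n,u,v,z in (('red',514,323,.046),('yel',427,333,.046),('mouth',274,324,.15),('jar',450,226,None),('green',437,266,None),('b1',558,280,.046),('b2',476,380,.046),('b3',547,233,.046)):
    print(n,pt(c,u*k,v*k,z=z).round(3),pt(c,u*k,v*k).round(3))
# colour centroids
hsv=cv2.cvtColor(c['frame'],cv2.COLOR_RGB2HSV)
m=((hsv[...,0]<8)|(hsv[...,0]>172))&(hsv[...,1]>170)&(hsv[...,2]>120)
n,l,st,ce=cv2.connectedComponentsWithStats(m.astype(np.uint8))
for i in range(1,n):
    if st[i,4]>60: print(ce[i],st[i],pt(c,*ce[i],z=.046).round(3))
a=cv2.imread('pics/scene.png')[170:270,230:370]
cv2.imwrite('pics/crop.png',cv2.resize(a,(784,560),interpolation=cv2.INTER_CUBIC))
```

```text
red [ 0.534 -0.094  0.046] [ 0.534 -0.094  0.046]
yel [0.514 0.063 0.046] [0.514 0.063 0.047]
mouth [0.523 0.318 0.15 ] [0.525 0.327 0.113]
jar [0.702 0.024 0.093] [0.702 0.024 0.093]
green [0.631 0.046 0.085] [0.631 0.046 0.085]
b1 [ 0.613 -0.174  0.046] [ 0.613 -0.174  0.045]
b2 [ 0.431 -0.026  0.046] [ 0.431 -0.026  0.045]
b3 [ 0.699 -0.155  0.046] [ 0.7   -0.156  0.041]
[287.90675241 143.26045016] [277 133  23  22 311] [0.716 0.022 0.046]
[177.89411765 207.6       ] [169 198  20  20 255] [0.528 0.335 0.046]
[328.95172414 206.71724138] [320 198  19  19 290] [ 0.534 -0.094  0.046]
[166.93162393 349.5982906 ] [153 333  32  30 234] [0.136 0.353 0.046]
```

View pics/crop.png

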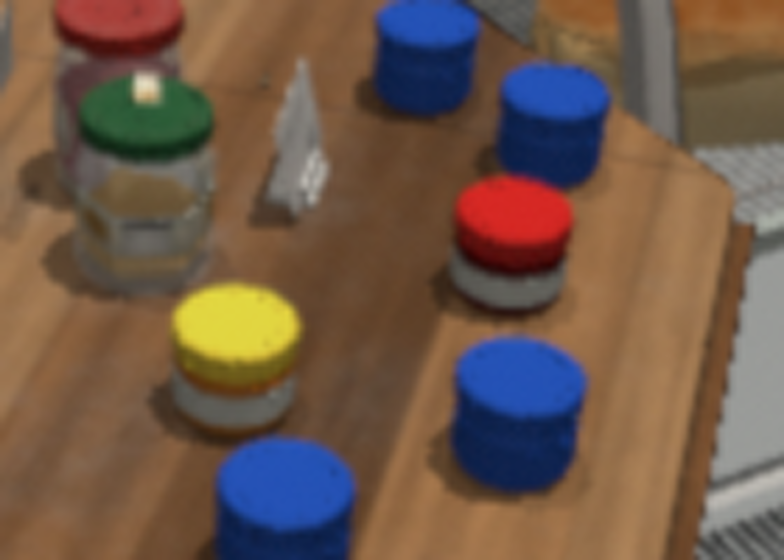

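The crop shows the small pot with a flat red lid and paper band at (512,240), which is the wanted one. I approach by an arc clear of the glass case.

Call:
jog_arm:
  rows:
    - [0.026, -0.029, 0, 0]
    - [0.052, -0.058, 0, 0]
    - [0.078, -0.087, 0, 0]
    - [0.104, -0.116, 0, 0]
    - [0.13, -0.145, 0, 0]
  hand: 0.094

```text
time: 0.52
tcp_pos: [0.2745, -0.4416, 0.2271]
tool_rot: [-3.141, 0.0, 0.301]
contact_force: [0.6, -0.8, -0.1]
grip_width: 0.997
gripper_force: 0.0
```

```bash
python3 -c "
from h import *
s=status.get_state();print({k:s[k] for k in('time','joint_positions','tcp_pos','tool_rot')})"
```

```text
{'time': 0.5167, 'joint_positions': array([ 0.9384254 ,  0.44341782,  0.03184052,  1.87800677, -0.01886509,
        0.82118971, -0.28935898]), 'tcp_pos': array([ 0.27448467, -0.44155377,  0.22714638]), 'tool_rot': array([-3.14084517e+00,  7.65280551e-05,  3.01384262e-01])}
```

Call:
jog_arm:
  rows:
    - [0.026, -0.03, 0, 0]
    - [0.052, -0.06, 0, 0]
    - [0.078, -0.09, 0, 0]
    - [0.104, -0.12, 0, 0]
    - [0.13, -0.15, 0, 0]

```text
time: 0.93
tcp_pos: [0.354, -0.2598, 0.2274]
tool_rot: [-3.141, 0.0, 0.301]
contact_force: [0.3, -0.4, -0.7]
grip_width: 0.997
gripper_force: 0.0
```

Call:
jog_arm:
  rows:
    - [0.028, -0.03, 0, 0]
    - [0.056, -0.06, 0, 0]
    - [0.088, -0.075, 0, 0]
    - [0.12, -0.085, 0, 0]
    - [0.15, -0.095, 0, 0]

```text
time: 1.35
tcp_pos: [0.4698, -0.1244, 0.2275]
tool_rot: [-3.141, -0.0, 0.303]
contact_force: [0.5, -0.7, -0.7]
grip_width: 1.0
gripper_force: 0.0
```

Call:
jog_arm:
  rows:
    - [0.03, -0.004, 0.02, 0]
    - [0.06, -0.008, 0.04, 0]
    - [0.07, -0.01, 0.06, 0]
    - [0.07, -0.01, 0.06, 0]

```text
time: 1.68
tcp_pos: [0.5326, -0.0932, 0.1638]
tool_rot: [-3.138, 0.004, 0.306]
contact_force: [-0.4, 0.3, 0.1]
grip_width: 1.002
gripper_force: 0.0
```

Run:
```python
from h import *
c=snap('wrist','w1'); s=status.get_state(); print(s['tcp_pos'],s['tool_rot'])
hsv=cv2.cvtColor(c['frame'],cv2.COLOR_RGB2HSV)
m=((hsv[...,0]<8)|(hsv[...,0]>172))&(hsv[...,1]>170)&(hsv[...,2]>120)
n,l,st,ce=cv2.connectedComponentsWithStats(m.astype(np.uint8))
for i in range(1,n):
    if st[i,4]>200: print(ce[i],st[i],pt(c,*ce[i],z=.046).round(4),pt(c,*ce[i]).round(4))
c2=snap('top','t2')
cv2.imwrite('pics/w1v.png',cv2.resize(c['frame'][:,:,::-1],(800,600)))
```

```text
[ 0.53149197 -0.09488355  0.16537943] [-3.13925029  0.00443783  0.30385657]
[258.66816143 183.07922272] [ 232  157   54   54 2007] [ 0.5384 -0.094   0.046 ] [ 0.5383 -0.0941  0.0454]
```

View pics/w1v.png

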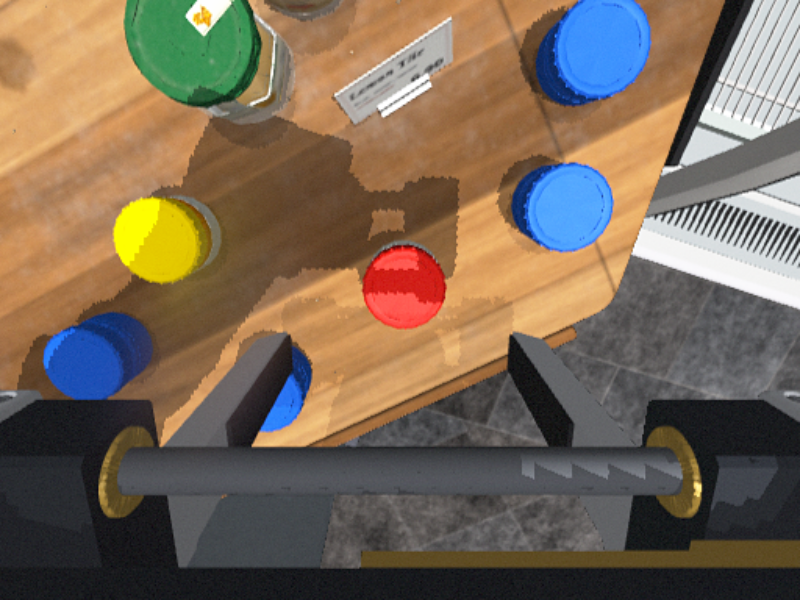

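The wrist view shows the red pot at (404,287), between the fingers, with clear space on both sides. Descending with TCP to lid height.

Call:
jog_arm:
  rows:
    - [0.004, 0.001, 0.03, 0]
    - [0.004, 0.001, 0.06, 0]
    - [0.004, 0.001, 0.09, 0]
    - [0.004, 0.001, 0.115, 0]
    - [0.004, 0.001, 0.121, 0]

```text
time: 2.2
tcp_pos: [0.5339, -0.0969, 0.0447]
tool_rot: [-3.14, 0.005, 0.3]
contact_force: [-1.1, -0.4, 1.4]
grip_width: 1.0
gripper_force: 0.0
```

Call:
jog_arm:
  rows:
    - [0, 0, 0, 0]
    - [0, 0, 0, 0]
    - [0, 0, 0, 0]
    - [0, 0, 0, 0]
    - [0, 0, 0, 0]
  hand: 0.04
  grip_force: 15

```text
time: 2.62
tcp_pos: [0.5378, -0.096, 0.048]
tool_rot: [3.14, -0.002, 0.302]
contact_force: [1.1, -0.1, 0.3]
grip_width: 0.682
gripper_force: 0.0
```

Call:
jog_arm:
  rows:
    - [0, 0, 0, 0]
    - [0, 0, 0, 0]
    - [0, 0, 0, 0]
    - [0, 0, 0, 0]

```text
time: 2.95
tcp_pos: [0.5372, -0.0958, 0.0472]
tool_rot: [3.141, -0.001, 0.302]
contact_force: [-0.4, -0.4, 6.2]
grip_width: 0.571
gripper_force: 15.0
```

Call:
jog_arm:
  rows:
    - [0, 0, -0.025, 0]
    - [0, 0, -0.06, 0]
    - [0, 0, -0.1, 0]
    - [0, 0, -0.14, 0]
    - [0, 0, -0.18, 0]

```text
time: 3.37
tcp_pos: [0.5361, -0.0957, 0.2281]
tool_rot: [-3.141, 0.001, 0.302]
contact_force: [1.4, -0.5, -1.3]
grip_width: 0.57
gripper_force: 15.0
```

Call:
jog_arm:
  rows:
    - [0, 0, -0.02, 0]
    - [0, 0, -0.02, 0]

```text
time: 3.53
tcp_pos: [0.5397, -0.0962, 0.2515]
tool_rot: [3.137, -0.009, 0.302]
contact_force: [0.0, -0.0, -1.4]
grip_width: 0.572
gripper_force: 15.0
```

Run:
```python
from h import *
# mouth ring from first top view: points at rim height in depth
c=load('top'); h,w=c['depth'].shape
P=[pt(c,u,v) for v in range(180,236) for u in range(150,205) if c['depth'][v,u]>0]
P=np.array(P); q=P[(P[:,2]>.143)&(P[:,2]<.158)]
print(len(q),q.min(0),q.max(0))
e=cv2.minEnclosingCircle((q[:,:2]*1000).astype(np.float32)); print(e)
A=np.c_[2*q[:,:2],np.ones(len(q))];x=np.linalg.lstsq(A,(q[:,:2]**2).sum(1),rcond=None)[0];print(x[:2],np.median(q[:,2]))
c=snap('scene','s2')
M=np.linalg.inv(c['view']); 
P=np.array([pt(c,u,v) for v in range(195,260) for u in range(120,200) if c['depth'][v,u]>0])
q=P[(P[:,2]>.143)&(P[:,2]<.156)]
A=np.c_[2*q[:,:2],np.ones(len(q))];x=np.linalg.lstsq(A,(q[:,:2]**2).sum(1),rcond=None)[0];print(len(q),x[:2],cv2.minEnclosingCircle((q[:,:2]*1000).astype(np.float32)))
s=status.get_state();print(s['time'],s['tcp_pos'],s['tool_rot'],s['grip_width'])
```

```text
333 [0.47926176 0.27434795 0.14305602] [0.56832358 0.36462169 0.15458963]
((524.2021484375, 319.0096435546875), 45.75605392456055)
[0.52435166 0.31852758] 0.14753113024861464
389 [0.52341812 0.31922218] ((524.3657836914062, 317.9830017089844), 47.168785095214844)
3.5833 [ 0.53805196 -0.09598873  0.24867956] [ 3.13942803 -0.00458933  0.30172018] 0.5725770810373434
```

Call:
jog_arm:
  rows:
    - [0.006, -0.02, 0, 0]
    - [0.016, -0.056, 0, 0]
    - [0.026, -0.094, 0, 0]
    - [0.036, -0.132, 0, 0]
    - [0.046, -0.17, 0, 0]

```text
time: 4.0
tcp_pos: [0.5284, 0.0815, 0.2442]
tool_rot: [-3.141, 0.004, 0.301]
contact_force: [1.2, -0.7, -0.6]
grip_width: 0.575
gripper_force: 15.0
```

Call:
jog_arm:
  rows:
    - [0.01, -0.038, 0, 0]
    - [0.021, -0.076, 0, 0]
    - [0.032, -0.114, 0, 0]
    - [0.043, -0.152, 0, 0]
    - [0.051, -0.185, 0, 0]

```text
time: 4.42
tcp_pos: [0.5221, 0.2745, 0.2439]
tool_rot: [3.142, 0.004, 0.303]
contact_force: [0.6, -0.1, -0.7]
grip_width: 0.568
gripper_force: 15.0
```

Call:
jog_arm:
  rows:
    - [0.006, -0.025, 0, 0]
    - [0.012, -0.042, 0, 0]
    - [0.013, -0.045, 0, 0]
    - [0.013, -0.045, 0, 0]
    - [0.013, -0.045, 0, 0]

```text
time: 4.83
tcp_pos: [0.5226, 0.3167, 0.245]
tool_rot: [3.139, 0.003, 0.301]
contact_force: [-0.6, -0.9, -0.6]
grip_width: 0.57
gripper_force: 15.0
```

Run:
```python
from h import *
c=snap('wrist','w3'); s=status.get_state();print(s['time'],s['tcp_pos'],s['tool_rot'],s['grip_width'],s['joint_positions'].round(2))
a=c['frame'][:,:,::-1]
b=snap('scene','s3')['frame'][:,:,::-1][130:310,80:320]
cv2.imwrite('pics/v3.png',np.hstack([cv2.resize(a,(400,300)),cv2.resize(b,(400,300))]))
```

```text
4.8833 [0.52303055 0.3162037  0.24544321] [3.13946420e+00 2.09185786e-03 2.99403754e-01] 0.5707279516629336 [-0.55  0.55 -0.07  1.61  0.05  0.99 -1.9 ]
```

View pics/v3.png

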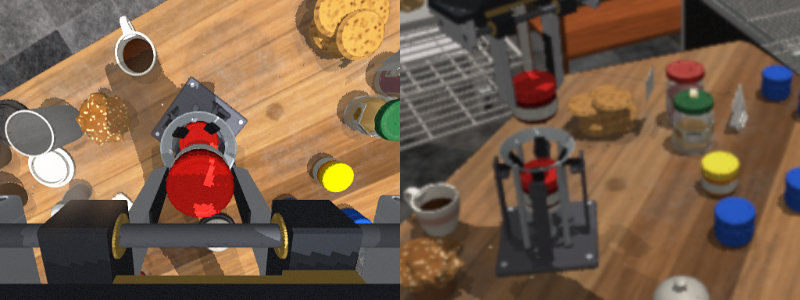

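Wrist (left half): the held red lid is at (200,182) and the ring centre near (198,140). The scene crop shows the pot hanging above the mouth, perhaps slightly tilted. I'll check the lid plane and ring from depth.

Run:
```python
from h import *
def lid(n,rng):
    c=load(n);hsv=cv2.cvtColor(c['frame'],cv2.COLOR_RGB2HSV)
    m=((hsv[...,0]<8)|(hsv[...,0]>172))&(hsv[...,1]>150)
    v,u=np.nonzero(m); P=np.array([pt(c,a,b) for a,b in zip(u,v)]); q=P[(P[:,2]>rng[0])&(P[:,2]<rng[1])]
    f=np.linalg.lstsq(np.c_[q[:,:2]-q[:,:2].mean(0),np.ones(len(q))],q[:,2],rcond=None)[0]
    r=q[abs(np.c_[q[:,:2]-q[:,:2].mean(0),np.ones(len(q))]@f-q[:,2])<.003]
    print(n,len(q),len(r),f,cv2.minEnclosingCircle((r[:,:2]*1000).astype(np.float32)))
lid('w3',(.225,.27)); lid('s3',(.225,.27))
c=load('w3'); P=np.array([pt(c,u,v) for v in range(100,260) for u in range(180,330)])
q=P[(P[:,2]>.144)&(P[:,2]<.155)]
A=np.c_[2*q[:,:2],np.ones(len(q))];x=np.linalg.lstsq(A,(q[:,:2]**2).sum(1),rcond=None)[0];print(len(q),x[:2],cv2.minEnclosingCircle((q[:,:2]*1000).astype(np.float32)),np.sqrt(x[2]+x[:2]@x[:2]))
```

```text
w3 5936 5518 [-0.06434369 -0.02260157  0.24305901] ((522.1159057617188, 316.8114013671875), 27.39862060546875)
s3 482 247 [ 0.19879305 -0.0234911   0.24040645] ((519.0806274414062, 314.1838684082031), 28.190628051757812)
1664 [0.52555666 0.3194657 ] ((525.307861328125, 319.4366455078125), 45.44614028930664) 0.041402521820897056
```

Call:
jog_arm:
  rows:
    - [0.003, -0.002, 0.015, 0]
    - [0.003, -0.002, 0.035, 0]
    - [0.003, -0.002, 0.05, 0]
    - [0.003, -0.002, 0.055, 0]
    - [0.003, -0.002, 0.055, 0]

```text
time: 5.35
tcp_pos: [0.5248, 0.3196, 0.1903]
tool_rot: [3.14, 0.003, 0.3]
contact_force: [0.2, 1.0, 0.5]
grip_width: 0.568
gripper_force: 15.0
```

Call:
jog_arm:
  rows:
    - [0, 0, 0.002, 0]
    - [0, 0, 0.004, 0]
    - [0, 0, 0.006, 0]
    - [0, 0, 0.006, 0]

```text
time: 5.68
tcp_pos: [0.5254, 0.3216, 0.1858]
tool_rot: [-3.141, -0.001, 0.302]
contact_force: [-0.5, 0.4, -0.1]
grip_width: 0.575
gripper_force: 15.0
```

Call:
jog_arm:
  rows:
    - [0, -0.0, 0.002, 0]
    - [0, 0, 0.004, 0]
    - [0, 0, 0.006, 0]
    - [0, 0, 0.006, 0]

```text
time: 6.02
tcp_pos: [0.525, 0.3215, 0.179]
tool_rot: [3.141, 0.001, 0.302]
contact_force: [-0.2, -0.5, -2.0]
grip_width: 0.569
gripper_force: 15.0
```

Call:
jog_arm:
  rows:
    - [0, 0, 0.001, 0]
    - [0, 0, 0.002, 0]
    - [0, 0, 0.003, 0]
    - [0, 0, 0.003, 0]

```text
time: 6.35
tcp_pos: [0.5255, 0.3214, 0.1765]
tool_rot: [3.141, -0.001, 0.302]
contact_force: [0.4, -1.5, 0.7]
grip_width: 0.573
gripper_force: 15.0
```

Call:
jog_arm:
  rows:
    - [0, 0.002, 0.001, 0]
    - [0, 0.002, 0.002, 0]
    - [0, 0.002, 0.003, 0]
    - [0, 0.002, 0.003, 0]

```text
time: 6.68
tcp_pos: [0.526, 0.3199, 0.1737]
tool_rot: [-3.141, -0.001, 0.302]
contact_force: [0.4, -0.6, 2.6]
grip_width: 0.571
gripper_force: 15.0
```

Call:
jog_arm:
  rows:
    - [0, 0, 0.001, 0]
    - [0, 0, 0.002, 0]
    - [0, 0, 0.003, 0]
    - [0, 0, 0.003, 0]

```text
time: 7.02
tcp_pos: [0.5259, 0.32, 0.1705]
tool_rot: [-3.141, -0.0, 0.302]
contact_force: [-0.0, -0.7, 3.0]
grip_width: 0.569
gripper_force: 15.0
```

Call:
jog_arm:
  rows:
    - [0, 0, 0, 0]
    - [0, 0, 0, 0]
    - [0, 0, 0, 0]
    - [0, 0, 0, 0]
  hand: 0.058

```text
time: 7.35
tcp_pos: [0.5254, 0.3195, 0.17]
tool_rot: [3.141, 0.001, 0.302]
contact_force: [-0.5, -0.6, -0.0]
grip_width: 0.617
gripper_force: 0.0
```

Call:
jog_arm:
  rows:
    - [0, 0, -0.004, 0]
    - [0, 0, -0.008, 0]
    - [0, 0, -0.008, 0]

```text
time: 7.6
tcp_pos: [0.5263, 0.3201, 0.1795]
tool_rot: [-3.141, -0.002, 0.302]
contact_force: [-0.1, 0.2, 1.2]
grip_width: 0.618
gripper_force: 0.0
```

Call:
jog_arm:
  rows:
    - [0, 0, 0, 0]
    - [0, 0, 0, 0]
    - [0, 0, -0.015, 0]
    - [0, 0, -0.035, 0]
    - [0, 0, -0.06, 0]
  hand: 0.075

```text
time: 8.02
tcp_pos: [0.5248, 0.319, 0.2377]
tool_rot: [3.141, 0.003, 0.302]
contact_force: [0.3, 0.0, -0.8]
grip_width: 0.798
gripper_force: 0.0
```

Call:
jog_arm:
  rows:
    - [0, 0, -0.03, 0]
    - [0, 0, -0.04, 0]
    - [0, 0, -0.04, 0]
    - [0, 0, -0.04, 0]

```text
time: 8.35
tcp_pos: [0.5256, 0.3195, 0.2781]
tool_rot: [3.142, 0.0, 0.302]
contact_force: [-0.4, -1.1, -0.9]
grip_width: 0.8
gripper_force: 0.0
```

Run:
```python
from h import *
c=snap('wrist','w4'); s=status.get_state();print(s['time'],s['tcp_pos'],s['tool_rot'],s['grip_width'])
hsv=cv2.cvtColor(c['frame'],cv2.COLOR_RGB2HSV)
m=((hsv[...,0]<8)|(hsv[...,0]>172))&(hsv[...,1]>150)
v,u=np.nonzero(m); P=np.array([pt(c,a,b) for a,b in zip(u,v)]); q=P[(P[:,2]>.15)&(P[:,2]<.2)]
for _ in range(2):
    A=np.c_[q[:,:2]-q[:,:2].mean(0),np.ones(len(q))]; f=np.linalg.lstsq(A,q[:,2],rcond=None)[0]; q=q[abs(A@f-q[:,2])<.003]
print(len(q),f,cv2.minEnclosingCircle((q[:,:2]*1000).astype(np.float32)))
b=snap('scene','s4')['frame'][:,:,::-1][160:310,80:280]
cv2.imwrite('pics/v4.png',np.hstack([cv2.resize(c['frame'][:,:,::-1],(400,300)),cv2.resize(b,(400,300))]))
```

```text
8.4 [0.52501839 0.31916675 0.27703627] [3.14089158e+00 2.23445057e-03 3.01779349e-01] 0.7956319560295719
2243 [-0.00397683  0.00052159  0.16933073] ((525.3126831054688, 320.0262451171875), 27.29380989074707)
```

View pics/v4.png

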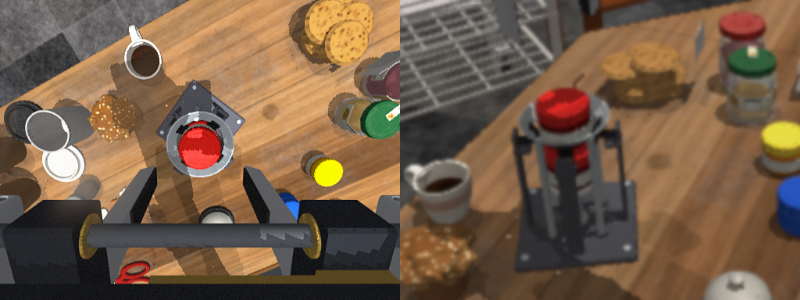

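The pot stands level and centred in the mouth, with its lid at z = 0.169. Now closing the fingers to press.

Call:
jog_arm:
  rows:
    - [0, 0, 0, 0]
    - [0, 0, 0, 0]
    - [0, 0, 0, 0]
    - [0, 0, 0, 0]
    - [0, 0, 0, 0]
  hand: 0

```text
time: 8.87
tcp_pos: [0.5257, 0.3197, 0.2782]
tool_rot: [3.141, 0.0, 0.302]
contact_force: [-1.0, 1.2, -0.4]
grip_width: 0.48
gripper_force: 0.0
```

Call:
jog_arm:
  rows:
    - [0, 0, 0.01, 0]
    - [0, 0, 0.02, 0]
    - [0, 0, 0.04, 0]
    - [0, 0, 0.06, 0]
    - [0, 0, 0.07, 0]

```text
time: 9.28
tcp_pos: [0.5242, 0.3187, 0.2052]
tool_rot: [3.14, 0.004, 0.302]
contact_force: [-0.1, -1.8, 0.0]
grip_width: 0.126
gripper_force: 0.0
```

Call:
jog_arm:
  rows:
    - [0, 0, 0, 0]
    - [0, 0, 0, 0]
    - [0, 0, 0, 0]
    - [0, 0, 0, 0]
    - [0, 0, 0, 0]

```text
time: 9.7
tcp_pos: [0.5263, 0.3201, 0.2095]
tool_rot: [-3.141, -0.002, 0.302]
contact_force: [0.7, 0.2, 0.3]
grip_width: 0.003
gripper_force: 0.0
```

Call:
jog_arm:
  rows:
    - [0, 0, 0.006, 0]
    - [0, 0, 0.012, 0]
    - [0, 0, 0.017, 0]
    - [0, 0, 0.021, 0]
    - [0, 0, 0.025, 0]

```text
time: 10.12
tcp_pos: [0.5263, 0.32, 0.1837]
tool_rot: [-3.141, -0.001, 0.302]
contact_force: [0.3, -0.1, 6.6]
grip_width: 0.005
gripper_force: 3.0
```

Call:
jog_arm:
  rows:
    - [0, 0, 0.003, 0]
    - [0, 0, 0.006, 0]
    - [0, 0, 0.009, 0]
    - [0, 0, 0.012, 0]
    - [0, 0, 0.015, 0]

```text
time: 10.53
tcp_pos: [0.526, 0.3198, 0.1683]
tool_rot: [-3.141, -0.001, 0.302]
contact_force: [0.6, 0.2, 3.3]
grip_width: 0.009
gripper_force: 1.5
```

Call:
jog_arm:
  rows:
    - [0, 0, 0.003, 0]
    - [0, 0, 0.006, 0]
    - [0, 0, 0.009, 0]
    - [0, 0, 0.012, 0]
    - [0, 0, 0.015, 0]

```text
time: 10.95
tcp_pos: [0.526, 0.3198, 0.1533]
tool_rot: [-3.141, -0.0, 0.302]
contact_force: [0.2, -0.0, 4.9]
grip_width: 0.005
gripper_force: 2.0
```

Call:
jog_arm:
  rows:
    - [0, 0, 0.004, 0]
    - [0, 0, 0.008, 0]
    - [0, 0, 0.012, 0]
    - [0, 0, 0.016, 0]
    - [0, 0, 0.018, 0]

```text
time: 11.37
tcp_pos: [0.5253, 0.3194, 0.1345]
tool_rot: [3.141, 0.001, 0.302]
contact_force: [1.0, 0.4, 2.7]
grip_width: 0.006
gripper_force: 1.3
```

Call:
jog_arm:
  rows:
    - [0, 0, 0.002, 0]
    - [0, 0, 0.004, 0]
    - [0, 0, 0.004, 0]
    - [0, 0, 0.004, 0]

```text
time: 11.7
tcp_pos: [0.5255, 0.3195, 0.1314]
tool_rot: [3.141, 0.001, 0.302]
contact_force: [-0.5, -0.5, 2.2]
grip_width: 0.007
gripper_force: 1.3
```

Call:
jog_arm:
  rows:
    - [0, 0, -0.003, 0]
    - [0, 0, -0.008, 0]
    - [0, 0, -0.015, 0]
    - [0, 0, -0.025, 0]
    - [0, 0, -0.04, 0]

```text
time: 12.12
tcp_pos: [0.5251, 0.3193, 0.1716]
tool_rot: [3.141, 0.002, 0.302]
contact_force: [1.1, -0.0, 0.0]
grip_width: 0.003
gripper_force: 0.0
```

Call:
jog_arm:
  rows:
    - [0, 0, -0.025, 0]
    - [0, 0, -0.055, 0]
    - [0, 0, -0.09, 0]
    - [0, 0, -0.11, 0]
    - [0, 0, -0.11, 0]

```text
time: 12.53
tcp_pos: [0.5282, 0.3213, 0.2877]
tool_rot: [-3.139, -0.01, 0.302]
contact_force: [1.2, 0.5, 0.7]
grip_width: 0.006
gripper_force: 0.0
```

Run:
```python
from h import *
c=snap('wrist','w5'); s=status.get_state();print(s['time'],s['tcp_pos'],s['contact_force'],s['grip_width'])
hsv=cv2.cvtColor(c['frame'],cv2.COLOR_RGB2HSV)
m=((hsv[...,0]<8)|(hsv[...,0]>172))&(hsv[...,1]>150)
v,u=np.nonzero(m); P=np.array([pt(c,a,b) for a,b in zip(u,v)]); q=P[(P[:,2]>.08)&(P[:,2]<.2)&(abs(P[:,0]-.525)<.03)&(abs(P[:,1]-.32)<.03)]
q=q[abs(q[:,2]-np.median(q[:,2]))<.006];A=np.c_[q[:,:2]-q[:,:2].mean(0),np.ones(len(q))];print(len(q),np.linalg.lstsq(A,q[:,2],rcond=None)[0],np.median(q[:,2]))
b=snap('scene','s5')['frame'][:,:,::-1][190:310,100:260]
cv2.imwrite('pics/v5.png',np.hstack([cv2.resize(c['frame'][:,:,::-1][60:300,96:416],(400,300)),cv2.resize(b,(400,300))]))
```

```text
12.5833 [0.52704358 0.32051092 0.28491879] [ 0.85465516 -0.48909289 -1.35522122] 0.0009258811191157283
1286 [-0.00430524 -0.00274532  0.11723113] 0.11718698251675719
```

View pics/v5.png

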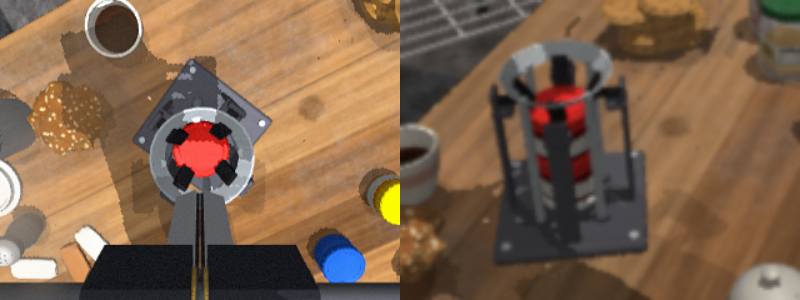

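The lid at wrist (200,150) sits level under all four catches. It is 33 mm below the rim, which is the expected held depth, and the arm is clear. Handing in.

```bash
python3 -c "
from workcell import env
print(env.job_done())"
```

```text
the job is handed in; nothing more can be done
None
```

The loose red-lidded pot is loaded in the dispenser and held level under the four catches, 33 mm below the rim; the arm never touched the yellow pot, and I handed the job in at about 12.6 s.

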